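# Close the cast case without a bang

### The job

Close the aluminium case over the plaster casts: nudge its standing lid forward past upright, catch it on a finger as it starts to fall, and lower it gently until it is fully shut, with no bang. Only touch the lid with the fingers: do not pinch or grip it, and leave the casts and the other things on the bench where they are. Finish with the hand clear.

Things in the scene. Friction and masses are not known exactly. Their poses are not given: they have to be found in the camera images.
- case: open aluminium case fixed to the table, 130 mm deep (its x), 220 mm wide (its y), 100 mm tall; origin at the centre of its underside; its x points to the robot's left (world +y, within 0.3 rad), its y towards the robot. The hinge is along its left long wall, its open (front) long wall is on the right. Inner floor 5 mm up, walls 4 mm
- lid (a joint): lid angle, rad: 0 = shut (level on the rim), 1.57 = upright, 1.85 = leaning back on its stop. Starts at 1.66 to 1.85. Hinge friction 0.03 N m, damping 0.15 N m s/rad: within about 0.1 rad of upright it may stay where it is, farther back it leans slowly back onto its stop, farther forward it falls by itself, slowly at first, shut in 1 to 3 s with a bang (1.4 rad/s or more)
- lid_hinge (a point): middle of the hinge axis, on the top rim of the left long wall: 65 mm along +x and 100.5 mm above the case's origin; the axis runs along the case's y. The lid is a plain flat aluminium plate without a knob: 165 mm from hinge to free edge, 224 mm wide, 6 mm thick, 0.3 to 0.5 kg
- lid_edge (a point): middle of the lid's free edge, on its underside (facing right while the lid stands open), 165 mm from the hinge; the 6 mm thickness lies to the left of it while open, above it when shut. Shut, the lid overhangs the right long wall by 35 mm as a lip 100 mm above the table, so a finger can stay under the lip until the lid is down
- cast1: one of two small cream plaster cones, 38 mm wide and 60 mm tall, standing loose inside the case; origin under its centre
- cast2: the other plaster cone in the case, same size; origin under its centre
- tub_big: white mixing tub, 100 mm wide, 90 mm tall, loose, to the left of the case, behind the standing lid; origin under its centre
- tub_small: white mixing tub, 72 mm wide, 70 mm tall, loose, beyond the case (seen from the robot); origin under its centre
- bottle: white bottle, 54 mm wide, 150 mm tall, loose, beyond the case; origin under its centre
- spatula: spatula about 30 mm tall, lying loose to the right of the case
- brush: brush about 30 mm tall, lying loose to the right of the case and the spatula
Mind the look-alikes: they are no part of the job. Leave any blue look-alike of the cast2 alone.

How it is judged:
On the way, in this order (a step that is already met when the one before it is completed fails the run):
1. the falling lid is caught: it rests part-way down (0.3 to 1.3 rad) on the fingers and is not dropping fast (under 1 rad/s) (value of joint lid between 0.3 and 1.3 rad and contact force between the fingers and lid above 0.3 N and velocity of joint lid above -1 rad/s), for 0.2 s.
2. the lid is shut (value of joint lid below 0.03 rad), for 0.2 s.
At the end, for the whole second after the job is handed in: the lid is fully shut (within 0.03 rad, about 5 mm at its edge), and the casts and bystanders are within 25 mm of where they were, the upright ones still standing (value of joint lid below 0.03 rad and not (distance of any of cast1, cast2, tub_big, tub_small, bottle, spatula, brush from where it was at the start of the episode above 0.025 m or angle between any of cast1, cast2, tub_big, tub_small, bottle's own z axis and vertical above 0.5 rad)); the robot touches nothing.
It fails at once if the lid bangs shut (faster than 0.8 rad/s, 0.13 m/s at its edge, in its last 0.12 rad) (value of joint lid below 0.12 rad and velocity of joint lid below -0.8 rad/s).
It fails at once if the lid is pinched or forced (over 15 N from the fingers) (contact force between the fingers and lid above 15 N).
It fails at once if a cast or a bystander is moved by over 25 mm, lifted or knocked over (distance of any of cast1, cast2, tub_big, tub_small, bottle, spatula, brush from where it was at the start of the episode above 0.025 m or angle between any of cast1, cast2, tub_big, tub_small, bottle's own z axis and vertical above 0.5 rad).
It also fails if it takes over 45 s, if anything falls off the work surface, if the arm or the gripper's body presses on something with over 40 N, if the wrist force passes 120 N, or if a joint passes its speed limit or range.

### The arm

A 6-joint arm with a two-finger parallel gripper is mounted at the origin on the work surface. World frame = base frame: x ahead of the robot, y to its left, z up, the work surface at z = 0. Lengths are in m, angles in rad, forces in N, time in s.
With the tool pointing down it reaches from about 0.4 to 0.825 m from the base axis. Payload 7 kg.
Tool frame: the origin (TCP) lies at the centre of the arm's flange, where the gripper is bolted on; the fingertips stand 173 mm ahead of it and the grasp point (between the pads) lies 155 mm ahead of it (r.tip_reach is the distance from the TCP to the fingertips, in m); z points along the fingers, y is the direction in which the jaws open and shut (so a half turn about z gives the same grasp; the last joint's range is limited). The gripper opens to 85 mm and grips with 20 to 120 N. Pads are 22 mm wide; open, the fingers measure 114 mm over their backs; the gripper's body (76 mm by 85 mm) begins 54 mm behind the grasp point. The pads swing forward as they close: fully open they stand 13 mm farther back than shut.
Start: joints at [-0.926, 0.359, 0.012, 0, -1.224, -0.288], TCP at [0.236, -0.632, 0.405] pointing down, gripper open.
Joint ranges: [-3.07, 3.07], [-1.43, 2.12], [-1.02, 1.25], [-3.03, 1.67], [-3.05, -0], [-3.03, 3.03]. Speed limits (rad/s): [2.39, 2.39, 3.01, 3.14, 3.14, 3.14].

### API

Orientations are given as a unit quaternion [w, x, y, z].
In Python, from plant import r, optics gives the robot as it stands.
- The arm moves only by the tool jog_arm, never from a script. Its argument "steps" is a list that holds one entry, the list of rows, each a list of 7 numbers: the turn, a rotation vector about the tool's x, y, z in degrees, then the shift along the tool's x, y, z in cm, then the gripper's target within -1 to 1 (shut at 1, half-way at 0, fully open at -1). In form: [[[wx, wy, wz, x, y, z, claw], ...]]. A call has 1 to 20 rows; each row is the pose to reach, as a shift and turn from the pose commanded when the call began, along the tool's axes at that moment; what a row does not reach only later rows make up. A row lasts 1/12 s, in which the tool goes at most 41.7 mm and 7.16 degrees, less where a joint would pass 70% of its speed; a pose out of reach is approached as far as the arm can. A call with a gripper value outside its range is refused whole. The fingers move at their own pace and stop on an object; "newtons" is the grip in N (left out, the last holds). Time passes only in rows, so rows that repeat a pose let the fingers close. It gives the time, the measured TCP pose, the force and the opening at its end, in the units of the state.
- r.state(): the state, without advancing time (a new reading comes with each control period).
- optics.get_image(name): name is "scene" or "top" or "wrist"; returns the picture (420x560x3 uint8, red, green, blue); there is no depth.
- optics.calibration(name): a dict with "mtx" (3x3 intrinsics, pixels), "extrinsics" (4x4, takes a point from world to camera coordinates). Camera axes: x right, y down, z forward; pixel columns grow to the right and rows downward; lengths in m; the calibration is good to about 2 mm. A picture is of the moment at which its call begins: read the wrist's pose just before it. calibration takes no time and is no camera call; for the wrist camera it gives the pose at the moment of the call.
- r.hand_in(): hands the job in, once; it reports no verdict.
The state is a dict: "clock": time; "qpos": joint angles; "joint_vel": joint speeds; "effort": joint torques, N m; "ee_pos": TCP position; "orientation": TCP orientation; "contact_force": force on the tool from outside, world axes, zero at the start; "moment": the same for the moment, N m; "grip_width": finger opening in m.
Only numpy, scipy, OpenCV 4.12 (cv2) and the standard library are available. Lean on these libraries where they do the work, as an engineer would, in place of code of your own. Each camera call takes 0.05 s, during which the arm holds its last target. There are 200 camera calls.

## Working session

There is one attempt and no reset: what is moved stays moved. The work goes in short steps, Python scripts to look and compute and a tool call to move; the robot and the scene stay as the last step left them, time stands still between calls to the robot, and variables do not carry over. Pictures are saved under pics/ and viewed, about 8 in all and at most 12, crops included, and the job is handed in when it is done.

Besides the shell and the picture viewer there is one more tool, called after "Request:" as name([rows], argument=value, ...), one row to a line, values as JSON. jog_arm: Moves the arm, as the interface text tells. Its arguments: {"type":"object","properties":{"steps":{"type":"array"},"newtons":{"type":"number"}},"required":["steps"]}

```bash
mkdir -p pics; ls; python3 - <<'E'
from plant import r, optics
import cv2,numpy as np
print(r.state(), r.tip_reach)
for n in ("scene","top"):
    im=optics.get_image(n); cv2.imwrite(f"pics/{n}0.png",im[:,:,::-1]); print(n,optics.calibration(n))
E
```

```text
pics
{'clock': 0.0, 'qpos': array([-9.25901352e-01,  3.59359961e-01,  1.10930890e-02, -3.34022524e-04,
       -1.22410446e+00, -2.88097715e-01]), 'joint_vel': array([ 0.00065678, -0.00239898,  0.00037643,  0.00085531,  0.00024953,
        0.00082421]), 'effort': array([ 1.36454186e-03, -5.83322096e+01,  2.93427318e+01,  6.93711519e+00,
       -6.14843419e-03, -5.18538172e-06]), 'ee_pos': array([ 0.2356913 , -0.6323137 ,  0.40379868]), 'orientation': array([-2.13934886e-04, -1.77397819e-01,  9.84138897e-01,  7.73981030e-04]), 'contact_force': array([-1.05389377, -0.6287062 , -0.83698713]), 'moment': array([-0.00950673,  0.02414526,  0.03177305]), 'grip_width': 0.08537023335947906} 0.1734
scene {'mtx': array([[400.12123422,   0.        , 282.50859511],
       [  0.        , 400.12123422, 208.75823019],
       [  0.        ,   0.        ,   1.        ]]), 'extrinsics': array([[ 0.45819584,  0.88884467, -0.00342387, -0.27770561],
       [ 0.48629109, -0.25390177, -0.83609501, -0.17080101],
       [-0.74402792,  0.38143026, -0.54857398,  1.34490225],
       [ 0.        ,  0.        ,  0.        ,  1.        ]])}
top {'mtx': array([[473.18240752,   0.        , 278.32299117],
       [  0.        , 473.18240752, 209.9633493 ],
       [  0.        ,   0.        ,   1.        ]]), 'extrinsics': array([[ 0.01348902, -0.99966389, -0.02213948,  0.04651956],
       [-0.99497232, -0.01122166, -0.09951963,  0.55104071],
       [ 0.09923774,  0.0233706 , -0.99478927,  1.02283953],
       [ 0.        ,  0.        ,  0.        ,  1.        ]])}
```

View pics/scene0.png

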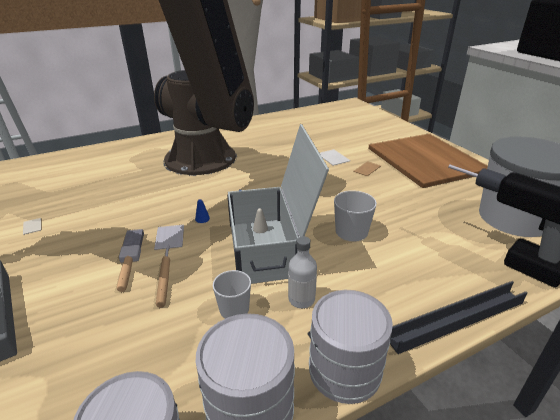

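View pics/top0.png

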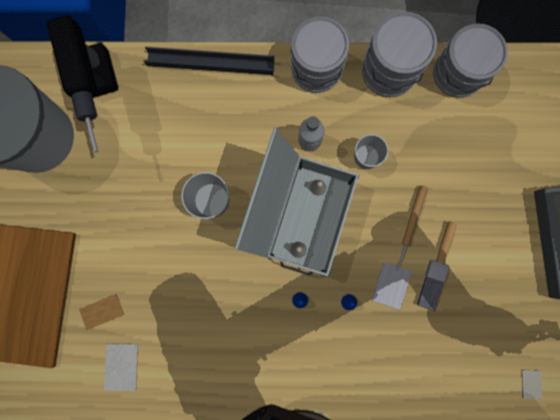

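The scene view shows the open case at about (265,235), with its lid standing to the right at (305,185). In the top view, the case's right rim runs (357,177)-(328,274) and the lid's free edge (276,129)-(237,247). The casts are at (318,186) and (298,249). Blue look-alikes stand outside at (300,300) and (349,303). The lid is the only plate-like thing, so I'll take one close crop.

```bash
python3 - <<'E'
import cv2
im=cv2.imread("pics/top0.png")[115:285,220:375]
cv2.imwrite("pics/crop1.png",cv2.resize(im,None,fx=3.5,fy=3.5,interpolation=cv2.INTER_CUBIC))
E
```

```text
(no output)
```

View pics/crop1.png

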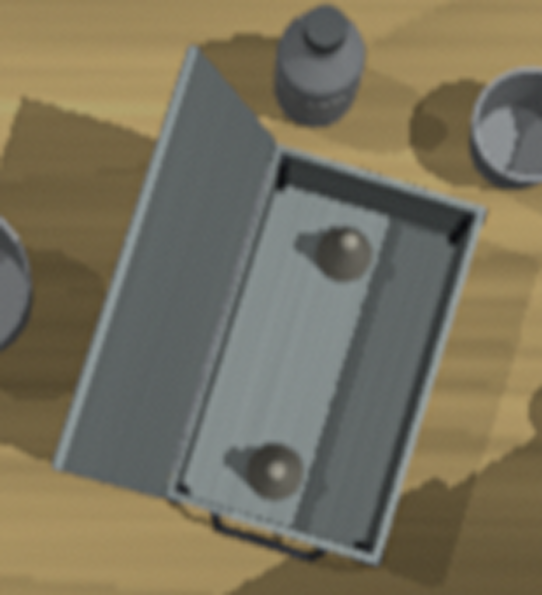

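The crop shows the rim corners at crop pixels (486,211), (379,564), (280,150) and (175,495). The lid's free edge runs from (196,50) to (63,467), and both cream casts are inside the case.

```bash
cat > h.py <<'E'
import numpy as np
from plant import r, optics
def ray(n,uv):
    c=optics.calibration(n);E=c["extrinsics"];R=E[:3,:3];o=-R.T@E[:3,3]
    return o,R.T@np.linalg.solve(c["mtx"],[uv[0],uv[1],1.])
def onz(n,uv,z):
    o,d=ray(n,uv); return o+d*(z-o[2])/d[2]
def proj(n,p):
    c=optics.calibration(n);q=c["mtx"]@(c["extrinsics"]@np.append(p,1))[:3]; return q[:2]/q[2]
E
python3 - <<'E'
from h import *
f=lambda p:(220+p[0]/3.5,115+p[1]/3.5)
RF,RN,LF,LN=[onz("top",f(p),.1) for p in((486,211),(379,564),(280,150),(175,495))]
print(RF,RN,LF,LN,[np.linalg.norm(a-b) for a,b in((RF,RN),(LF,LN),(RF,LF),(RN,LN))])
yv=(RN-RF)+(LN-LF); yv[2]=0; yv/=np.linalg.norm(yv); xv=np.array([yv[1]*1,-yv[0],0]); xv=xv if xv[1]>0 else -xv
c=(RF+RN+LF+LN)/4; h=c+xv*.065; h[2]=.1005
print("x",xv,"y",yv,"yaw off +y",np.degrees(np.arctan2(-xv[0],xv[1])),"hinge",h)
# lid angle: scan, distance of predicted edge to pixels
for a in np.arange(1.6,1.9,.04):
    e=[h-xv*np.cos(a)*.165+np.array([0,0,np.sin(a)*.165])+s*yv*.112 for s in(-1,1)]
    print(round(a,2),[((proj("top",p)-[220,115])*3.5).round() for p in e], [proj("scene",p).round() for p in e])
for n,u in(("tub_big",(206,187)),):print(n,onz("top",u,.09))
print("bottle",onz("top",(311,124),.15))
print("casts",onz("top",(319,186),.05),onz("top",(299,249),.05))
E
```

```text
[ 0.61744198 -0.11453026  0.1       ] [ 0.40907736 -0.05184874  0.1       ] [0.6531211  0.00784044 0.1       ] [0.4473956  0.06741321 0.1       ] [np.float64(0.21758857532894507), np.float64(0.2141772554931297), np.float64(0.12746602475510158), np.float64(0.12526652170383407)]
x [0.28315331 0.95907466 0.        ] y [-0.95907466  0.28315331  0.        ] yaw off +y -16.44849456112515 hinge [0.55016397 0.03955851 0.1005    ]
1.6 [array([279.,  69.]), array([144., 501.])] [array([302., 166.]), array([279., 121.])]
1.64 [array([266.,  65.]), array([131., 497.])] [array([305., 166.]), array([282., 121.])]
1.68 [array([253.,  62.]), array([118., 493.])] [array([309., 166.]), array([285., 121.])]
1.72 [array([241.,  59.]), array([106., 489.])] [array([312., 166.]), array([288., 122.])]
1.76 [array([228.,  56.]), array([ 93., 485.])] [array([316., 167.]), array([291., 122.])]
1.8 [array([216.,  53.]), array([ 81., 481.])] [array([319., 167.]), array([293., 122.])]
1.84 [array([204.,  50.]), array([ 69., 477.])] [array([323., 167.]), array([296., 123.])]
1.88 [array([192.,  47.]), array([ 57., 473.])] [array([326., 168.]), array([299., 123.])]
tub_big [0.59112877 0.20491818 0.09      ]
bottle [ 0.71131071 -0.01239585  0.15      ]
casts [ 0.60174829 -0.03519732  0.05      ] [0.4642254  0.00713426 0.05      ]
```

```bash
python3 - <<'E'
from h import *
print([a for a in dir(r) if a[0]!='_'])
h=np.array([.550,.040,.1005]);xv=np.array([.283,.959,0]);yv=np.array([-.959,.283,0])
from scipy.spatial.transform import Rotation as Ro
s=r.state();q=s["orientation"];R0=Ro.from_quat(q[[1,2,3,0]]);p=s["ee_pos"]
for A,off in((90,0),(98,0)):
    a=np.radians(A); d=-xv*np.cos(a)+np.array([0,0,np.sin(a)])
    tcp=h+d*.318+.0*yv; z=-d; x=yv; y=np.cross(z,x)
    R=Ro.from_matrix(np.c_[x,y,z]); print(A,tcp,"shift cm",R0.inv().apply(tcp-p)*100,"turn",np.degrees((R0.inv()*R).as_rotvec()))
for n,u in(("spat",(393,285)),("brush",(433,285))):print(n,onz("top",u,.02))
E
```

```text
['MotionError', 'hand_in', 'state', 'tip_reach']
90 [0.55   0.04   0.4185] shift cm [-52.92665432  52.03103713  -1.39504424] turn [ 7.78605027e-02 -3.46494844e-02  3.68759655e+01]
98 [0.56252474 0.08244251 0.41540525] shift cm [-55.58219112  55.57045835  -1.08079418] turn [ 7.79872363  2.53952522 36.81821634]
spat [ 0.38882673 -0.20003017  0.02      ]
brush [ 0.39011225 -0.28706837  0.02      ]
```

```bash
cat >> h.py <<'E'
from scipy.spatial.transform import Rotation as Ro
H=np.array([.550,.040,.1005]);XV=np.array([.283,.959,0]);YV=np.array([-.959,.283,0])
def pose(A,D,side=0.,n=0.):
    a=np.radians(A); d=-XV*np.cos(a)+np.array([0,0,np.sin(a)])
    z=-d; y=np.cross(z,YV)
    return H+d*D+side*YV+n*y, Ro.from_matrix(np.c_[YV,y,z])
def rel(A,D,base=None,**k):
    if base is None:
        s=r.state();p=s["ee_pos"];R0=Ro.from_quat(s["orientation"][[1,2,3,0]])
    else: p,R0=base
    t,R=pose(A,D,**k)
    return np.r_[np.degrees((R0.inv()*R).as_rotvec()),R0.inv().apply(t-p)*100].round(2).tolist()
E
python3 - <<'E'
from h import *
print(pose(104,.41)[0],rel(104,.41))
E
```

```text
[0.5780702  0.13512127 0.49832125] [13.59, 4.47, 36.7, -58.88, 59.98, -9.37]
```

Request:
jog_arm([
  [[0,0,0,-3,3,-6,0],[13.6,4.5,36.7,-58.9,60,-9.4,0],[13.6,4.5,36.7,-58.9,60,-9.4,0],[13.6,4.5,36.7,-58.9,60,-9.4,0],[13.6,4.5,36.7,-58.9,60,-9.4,0],[13.6,4.5,36.7,-58.9,60,-9.4,0],[13.6,4.5,36.7,-58.9,60,-9.4,0],[13.6,4.5,36.7,-58.9,60,-9.4,0],[13.6,4.5,36.7,-58.9,60,-9.4,0],[13.6,4.5,36.7,-58.9,60,-9.4,0],[13.6,4.5,36.7,-58.9,60,-9.4,0],[13.6,4.5,36.7,-58.9,60,-9.4,0],[13.6,4.5,36.7,-58.9,60,-9.4,0],[13.6,4.5,36.7,-58.9,60,-9.4,0],[13.6,4.5,36.7,-58.9,60,-9.4,0],[13.6,4.5,36.7,-58.9,60,-9.4,0],[13.6,4.5,36.7,-58.9,60,-9.4,0],[13.6,4.5,36.7,-58.9,60,-9.4,0],[13.6,4.5,36.7,-58.9,60,-9.4,0]],
])

```text
clock: 1.68
ee_pos: [0.5322, 0.0337, 0.4905]
orientation: [-0.017, 0.142, 0.982, -0.121]
contact_force: [0.8, -1.2, 0.2]
grip_width: 0.0427
```

```bash
python3 - <<'E'
from h import *
print(rel(104,.41), r.state()["joint_vel"].round(2), r.state()["qpos"].round(2))
E
```

```text
[-0.08, 0.03, 0.02, -1.53, 10.5, -3.44] [ 0.62  0.43  0.61 -0.11 -0.28 -0.55] [ 0.5   0.11 -0.2   0.18 -1.43 -2.39]
```

Request:
jog_arm([
  [[0,0,0,-1.2,8.5,-2.8,0],[0,0,0,-1.2,8.5,-2.8,0],[0,0,0,-1.2,8.5,-2.8,0],[0,0,0,-1.2,8.5,-2.8,0],[0,0,0,-1.2,8.5,-2.8,0],[0,0,0,-1.2,8.5,-2.8,0]],
])

```text
clock: 2.18
ee_pos: [0.5684, 0.1131, 0.4966]
orientation: [-0.018, 0.142, 0.982, -0.122]
contact_force: [-0.2, -0.9, 0.3]
grip_width: 0.0425
```

```bash
python3 - <<'E'
from h import *
import cv2
print(rel(104,.41), rel(104,.32),r.state()["joint_vel"].round(2), r.state()["qpos"].round(2))
a=optics.get_image("wrist")
b=optics.get_image("scene");cv2.imwrite("pics/w1.png",np.hstack([a,b[60:330,170:450].repeat(1,0)] if 0 else [cv2.resize(a,(400,300)),cv2.resize(b[60:270,180:460],(400,300))])[:,:,::-1])
E
```

```text
[-0.11, -0.01, -0.02, -0.3, 2.27, -0.74] [-0.11, -0.01, -0.02, -0.3, 2.29, 8.26] [-0.01 -0.01 -0.    0.    0.   -0.  ] [ 0.59  0.2  -0.08  0.16 -1.49 -2.47]
```

View pics/w1.png

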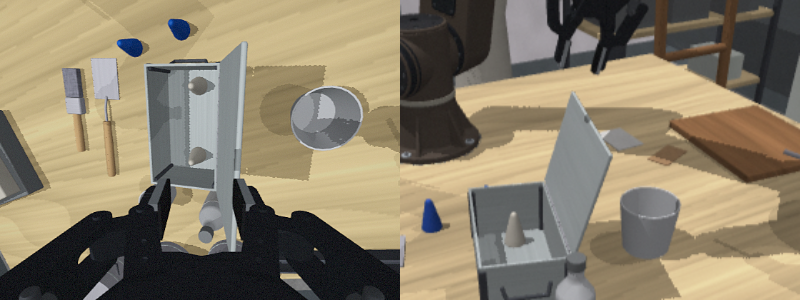

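The wrist view shows the lid edge-on between the fingers, near the left one, at about (240,42)-(238,250). The bottle and casts are undisturbed. Next I'll check the model's projection of the lid edge.

```bash
python3 - <<'E'
from h import *
for A in (100,103,106):
    a=np.radians(A);d=-XV*np.cos(a)+np.array([0,0,np.sin(a)])
    for D in(0,.165): print(A,D,[(proj("wrist",H+d*D+s*YV*.112)/1.4).round() for s in(-1,1)])
E
```

```text
100 0 [array([214., 190.]), array([217.,  58.])]
100 0.165 [array([212., 256.]), array([215.,  36.])]
103 0 [array([214., 190.]), array([217.,  58.])]
103 0.165 [array([220., 256.]), array([225.,  36.])]
106 0 [array([214., 190.]), array([217.,  58.])]
106 0.165 [array([227., 256.]), array([236.,  36.])]
```

Request:
jog_arm([
  [[0,0,0,-0.3,2.6,-0.7,0],[0,0,0,-0.3,2.6,2,0],[0,0,0,-0.3,2.6,5,0],[0,0,0,-0.3,2.6,7,0],[0,0,0,-0.3,2.6,8.4,0],[0,0,0,-0.3,2.6,8.4,0],[0,0,0,-0.3,2.6,8.4,0]],
])

```text
clock: 2.87
ee_pos: [0.5729, 0.1165, 0.4095]
orientation: [-0.017, 0.142, 0.982, -0.122]
contact_force: [1.0, 0.5, 0.2]
grip_width: 0.0431
```

```bash
python3 - <<'E'
from h import *
import cv2
print(r.state()["contact_force"])
a=optics.get_image("wrist")
b=optics.get_image("scene");cv2.imwrite("pics/w2.png",np.hstack([cv2.resize(a,(400,300)),cv2.resize(b[60:270,180:460],(400,300))])[:,:,::-1])
b=pose(104,.318,n=.003)
for A in(100,96,92,88,84,80,76,72,68,64,60):print(A,rel(A,.318))
E
```

```text
[0.9654425  0.51742377 0.23417785]
100 [-4.0, 0.13, -0.05, 0.06, -2.54, 0.33]
96 [-8.0, 0.13, -0.05, 0.06, -4.75, 0.56]
92 [-12.0, 0.13, -0.04, 0.05, -6.93, 0.95]
88 [-16.0, 0.13, -0.04, 0.05, -9.09, 1.49]
84 [-20.0, 0.13, -0.03, 0.05, -11.2, 2.17]
80 [-24.0, 0.14, -0.03, 0.05, -13.26, 3.0]
76 [-28.0, 0.14, -0.02, 0.05, -15.25, 3.98]
72 [-32.0, 0.14, -0.02, 0.05, -17.17, 5.09]
68 [-36.0, 0.14, -0.01, 0.05, -19.01, 6.33]
64 [-40.0, 0.14, -0.01, 0.06, -20.76, 7.69]
60 [-44.0, 0.14, -0.01, 0.06, -22.41, 9.18]
```

View pics/w2.png

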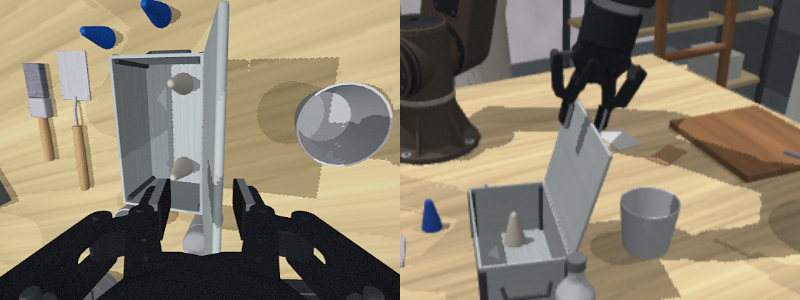

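The lid edge (about 210-228, 0-250 in the left half) now sits between the open fingers, touching neither. I'll sweep the hand about the hinge.

Request:
jog_arm([
  [[-2,0,0,0,-1.4,0.25,0],[-4,0,0,0,-2.5,0.33,0],[-7,0,0,0,-4.2,0.5,0],[-10,0,0,0,-5.85,0.75,0],[-13,0,0,0,-7.5,1.1,0],[-16,0,0,0,-9.1,1.5,0],[-19,0,0,0,-10.7,2.0,0],[-22,0,0,0,-12.25,2.6,0],[-25,0,0,0,-13.75,3.25,0],[-28,0,0,0,-15.25,4.0,0],[-31,0,0,0,-16.7,4.8,0],[-34,0,0,0,-18.1,5.7,0],[-37,0,0,0,-19.45,6.65,0],[-40,0,0,0,-20.75,7.7,0],[-42,0,0,0,-21.6,8.45,0],[-44,0,0,0,-22.4,9.2,0],[-44,0,0,0,-22.4,9.2,0],[-44,0,0,0,-22.4,9.2,0],[-44,0,0,0,-22.4,9.2,0],[-44,0,0,0,-22.4,9.2,0]],
])

```text
clock: 4.63
ee_pos: [0.5056, -0.1121, 0.3753]
orientation: [0.038, 0.137, 0.956, 0.255]
contact_force: [-0.2, -1.5, -0.2]
grip_width: 0.0429
```

```bash
python3 - <<'E'
from h import *
import cv2
print(r.state()["contact_force"],r.state()["qpos"].round(2),rel(60,.318))
a=optics.get_image("wrist")
b=optics.get_image("scene");cv2.imwrite("pics/w3.png",np.hstack([cv2.resize(a,(400,300)),cv2.resize(b[60:270,180:460],(400,300))])[:,:,::-1])
for A in(56,52,48,44,40,36,32,28,24,20,16,12,8,6,4):print(A,rel(A,.318))
E
```

```text
[-0.16201159 -1.46149933 -0.1700927 ] [-0.09  0.15 -0.18 -0.55 -1.19 -1.57] [-0.14, 0.09, 0.11, 0.05, -0.02, -0.08]
56 [-4.11, 0.05, 0.11, 0.04, -2.24, -0.03]
52 [-8.11, 0.04, 0.11, 0.04, -4.44, 0.2]
48 [-12.11, 0.04, 0.11, 0.04, -6.63, 0.59]
44 [-16.11, 0.04, 0.12, 0.05, -8.78, 1.13]
40 [-20.11, 0.03, 0.12, 0.05, -10.89, 1.82]
36 [-24.11, 0.03, 0.12, 0.06, -12.95, 2.66]
32 [-28.11, 0.02, 0.12, 0.06, -14.94, 3.64]
28 [-32.11, 0.02, 0.12, 0.07, -16.86, 4.75]
24 [-36.11, 0.02, 0.12, 0.07, -18.7, 6.0]
20 [-40.11, 0.01, 0.12, 0.08, -20.44, 7.37]
16 [-44.12, 0.01, 0.12, 0.08, -22.09, 8.85]
12 [-48.12, 0.0, 0.12, 0.09, -23.63, 10.45]
8 [-52.12, -0.0, 0.12, 0.09, -25.05, 12.16]
6 [-54.12, -0.0, 0.12, 0.09, -25.72, 13.05]
4 [-56.12, -0.01, 0.13, 0.09, -26.35, 13.96]
```

View pics/w3.png

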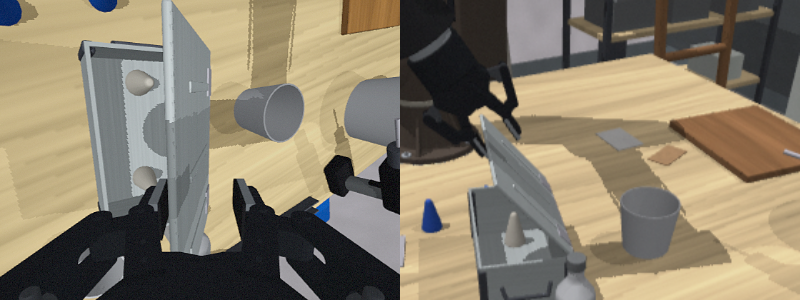

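The lid is caught: it rests on the right finger, with its edge at about (168,0-250) on the left and (483,118) on the right. It's open about 0.9 rad, and casts and tubs are in place. I'll lower on slowly.

Request:
jog_arm([
  [[-2.5,0,0,0,-1.4,-0.05,0],[-5,0,0,0,-2.8,0,0],[-7.5,0,0,0,-4.2,0.15,0],[-10,0,0,0,-5.5,0.4,0],[-12.5,0,0,0,-6.9,0.65,0],[-15,0,0,0,-8.25,1.0,0],[-17.5,0,0,0,-9.6,1.4,0],[-20,0,0,0,-10.9,1.8,0],[-22.5,0,0,0,-12.2,2.35,0],[-25,0,0,0,-13.45,2.9,0],[-27.5,0,0,0,-14.7,3.5,0],[-30,0,0,0,-15.9,4.2,0],[-32.5,0,0,0,-17.1,4.9,0],[-35,0,0,0,-18.25,5.7,0],[-37.5,0,0,0,-19.35,6.5,0],[-40,0,0,0,-20.45,7.35,0],[-41.5,0,0,0,-21.05,7.9,0],[-43,0,0,0,-21.7,8.5,0],[-44,0,0,0,-22.1,8.85,0],[-44,0,0,0,-22.1,8.85,0]],
])

```text
clock: 6.4
ee_pos: [0.4636, -0.2537, 0.186]
orientation: [0.085, 0.115, 0.79, 0.596]
contact_force: [-1.5, 0.7, -2.2]
grip_width: 0.0426
```

```bash
python3 - <<'E'
from h import *
import cv2
print(r.state()["contact_force"],r.state()["qpos"].round(2),rel(16,.318))
a=optics.get_image("wrist")
b=optics.get_image("scene");cv2.imwrite("pics/w4.png",np.hstack([cv2.resize(a,(400,300)),cv2.resize(b[120:330,150:430],(400,300))])[:,:,::-1])
for A in(14,12,10,8,6,4,2):print(A,rel(A,.318), rel(A,.325))
E
```

```text
[-1.53396154  0.68377619 -2.17056987] [-0.67  0.65 -0.08 -1.1  -1.66 -0.76] [-0.0, -0.02, -0.1, 0.03, 0.22, -0.01]
14 [-2.1, -0.04, 0.01, 0.04, -1.04, 0.03] [-2.1, -0.04, 0.01, 0.04, -1.06, -0.67]
12 [-4.1, -0.04, 0.01, 0.04, -2.15, 0.09] [-4.1, -0.04, 0.01, 0.04, -2.2, -0.61]
10 [-6.1, -0.04, 0.01, 0.04, -3.25, 0.19] [-6.1, -0.04, 0.01, 0.04, -3.33, -0.51]
8 [-8.1, -0.04, 0.01, 0.04, -4.35, 0.32] [-8.1, -0.04, 0.01, 0.04, -4.45, -0.37]
6 [-10.11, -0.04, 0.01, 0.04, -5.45, 0.5] [-10.11, -0.04, 0.01, 0.04, -5.57, -0.19]
4 [-12.11, -0.04, 0.01, 0.04, -6.54, 0.71] [-12.11, -0.04, 0.01, 0.04, -6.68, 0.03]
2 [-14.11, -0.04, 0.01, 0.04, -7.62, 0.97] [-14.11, -0.04, 0.01, 0.04, -7.79, 0.29]
```

View pics/w4.png

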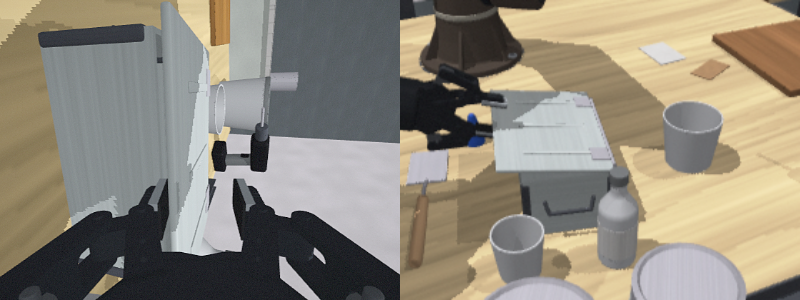

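The lid is nearly down, resting on the lower finger with a gap at the edge of about 0.15 rad. I'll finish at 1° per row.

Request:
jog_arm([
  [[-1,0,0,0,-0.6,0,0],[-2,0,0,0,-1.1,0,0],[-3,0,0,0,-1.65,0,0],[-4,0,0,0,-2.2,0.05,0],[-5,0,0,0,-2.75,0.05,0],[-6,0,0,0,-3.3,0.1,0],[-7,0,0,0,-3.85,0.15,0],[-8,0,0,0,-4.4,0.2,0],[-9,0,0,0,-4.95,0.3,0],[-10,0,0,0,-5.5,0.4,0],[-11,0,0,0,-6.0,0.5,0],[-11,0,0,0,-6.0,0.5,0],[-11,0,0,0,-6.0,0.5,0],[-11,0,0,0,-6.0,0.5,0]],
])

```text
clock: 7.67
ee_pos: [0.4604, -0.2652, 0.1285]
orientation: [0.097, 0.105, 0.73, 0.668]
contact_force: [0.5, -0.4, 0.7]
grip_width: 0.0425
```

```bash
python3 - <<'E'
from h import *
import cv2
print(r.state()["contact_force"],r.state()["qpos"].round(2),rel(5,.318))
a=optics.get_image("wrist")
b=optics.get_image("scene");cv2.imwrite("pics/w5.png",np.hstack([cv2.resize(a,(400,300)),cv2.resize(b[120:330,150:430],(400,300))])[:,:,::-1])
E
```

```text
[ 0.50792211 -0.4339653   0.70758023] [-0.72  0.81 -0.05 -1.17 -1.78 -0.65] [-0.09, -0.0, 0.05, 0.05, -0.02, 0.13]
```

View pics/w5.png

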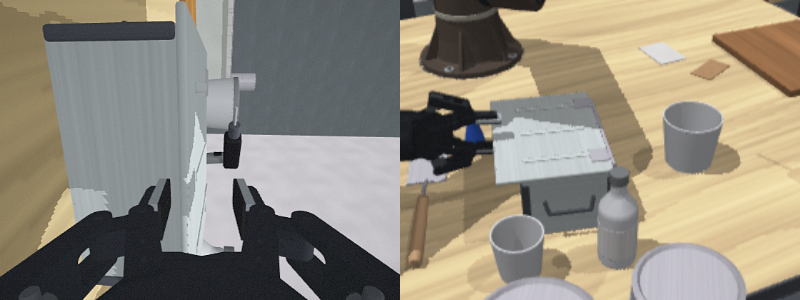

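The lid sits flat on the rim, with no gap at (180,40-250), and the lower finger is free under the lip. I'll withdraw straight back.

Request:
jog_arm([
  [[0,0,0,0,0,-1,0],[0,0,0,0,0,-3,0],[0,0,0,0,0,-5,0],[0,0,0,0,0,-7,0],[0,0,0,0,0,-9,0],[0,0,0,0,0,-11,0],[0,0,0,0,0,-12,0],[0,0,0,0,0,-12,0],[0,0,0,0,0,-12,0],[0,0,0,0,0,-12,0],[0,0,0,0,0,-12,0]],
])

```text
clock: 8.68
ee_pos: [0.4267, -0.3792, 0.139]
orientation: [0.097, 0.105, 0.73, 0.668]
contact_force: [-0.9, 0.3, -0.1]
grip_width: 0.043
```

```bash
python3 - <<'E'
from h import *
import cv2
print(r.state()["contact_force"],r.state()["joint_vel"].round(2))
a=optics.get_image("top")
b=optics.get_image("scene");cv2.imwrite("pics/w6.png",np.hstack([cv2.resize(a,(400,300)),cv2.resize(b[120:330,150:430],(400,300))])[:,:,::-1])
for s in(-1,1):
  for d in(.163,):print((( proj("scene",H-XV*.165+s*YV*.112)-[150,120])/.7).round()+[400,0])
E
```

```text
[-0.91191687  0.33243961 -0.08876298] [ 0.01 -0.   -0.    0.   -0.    0.  ]
[493. 186.]
[486. 103.]
```

View pics/w6.png

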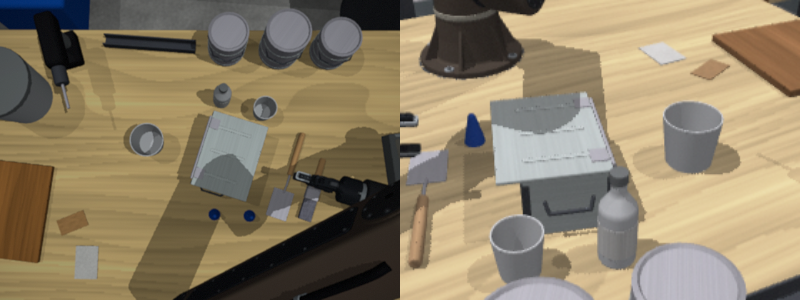

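The lid lies shut. Its lower edge corners, about (493,184) and (489,100), match the prediction for a closed lid. Tubs, bottle, spatula, brush and blue cones look unmoved, and the hand is clear.

```bash
python3 -c "
from plant import r
print(r.hand_in())"
```

```text
the job is handed in; nothing more can be done
None
```

The aluminium case is shut over the casts and the job is handed in at about 8.8 s on the robot's clock; the hand-in gives no verdict.

- **Method:** I put the half-open fingers either side of the standing lid and swung the hand about the hinge. The left finger tipped the lid past upright and the right finger caught it at about 0.9 rad. I lowered it on that finger, at about 0.2 rad/s for the last part, then drew the hand straight back 12 cm.
- **Last checks:** The lid's edge in the final pictures is within about 3 mm of the position calculated for a fully shut lid. Force on the arm was about 1 N, which is what it read before touching anything. The tubs, bottle, spatula and brush look unmoved, and the hand is clear.
- **Not checked:** The casts are hidden under the lid. They were in place when the lid was caught, and the fingers stayed outside the case. I judged the lid's speed and the finger contact from the hand's motion and the pictures, not from direct readings.

No check failed or disagreed.

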